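Seat the driver board under the lip of a lamp tray

TASK

Fit the green driver board into the white lamp tray: tilt it so that its gold edge goes down first and hooks under the orange lip, then lower the other edge until the board lies flat on the tray floor, still under the lip, and let go of it. Leave the blue spare board where it is.

Things in the scene. Friction and masses are not known exactly. Their poses are not given: they have to be found in the camera images.
- board_grip (a point): Centre of the black block (26 x, 40 y, 44 high) in the middle of the green board, the place to grip, 22 above the plate top, 27 above its underside. Plate 160 (x) by 120 (y) by 5 thick, about 0.35 kg in all, other parts at most 2 high. Its x points from the gold edge to the opposite edge, z up. Starts flat on the bench, left or right of the tray, gold edge roughly towards the robot. All in mm.
- board_edge (a point): Middle of the green board's gold edge (a brass-coloured strip on top marks it), the edge to hook, at half the plate's thickness: from the block's centre 80 mm along the board's -x and 24.5 mm below. Same axes as the board.
- tray: White tray fixed to the bench, 190 (x) by 154 (y) by 24 high, walls 5, floor 4 thick, inside 180 by 144. Origin: centre of underside; x from lip end (roughly towards the robot) to plain end. Orange lip over the -x end, full width, 4 thick, underside 20 above the bench, reaching in to x = -62: it leaves 152 open, so the 160 board cannot drop in flat. Play of the seated board: 20 in x, 24 in y. All in mm.
- spare_grip (a point): Centre of the silver finned block (26 by 40 by 44 mm) on the blue spare board, 27 mm above the underside of its plate, 140 by 100 by 5 mm, no gold edge. Not to be used. It lies flat on the bench on the other side of the tray from the green board.

How it is judged (in metres and radians):
On the way:
1. the board's gold edge is under the lip while the opposite edge is still raised (x of board_edge in the frame of tray below -0.066 m and z of board_edge in the frame of tray between 0 and 0.018 m and y of board_edge in the frame of tray between -0.03 and 0.03 m and angle between board_grip's own z axis and vertical above 0.07 rad), for 0.1 s.
At the end, for the whole second after the job is handed in: Board flat (within 3.4 degrees) on the tray floor, right way up, block centre 31 +- 5 mm above the tray underside, gold edge at least 4 mm under the lip, within 30 mm of the centre line and 14 degrees of the tray, at rest, released; spare board within 30 mm of its start (x of board_edge in the frame of tray below -0.066 m and z of board_edge in the frame of tray between 0 and 0.018 m and y of board_edge in the frame of tray between -0.03 and 0.03 m and angle between board_grip's own z axis and vertical below 0.06 rad and z of board_grip in the frame of tray between 0.026 and 0.036 m and y of board_grip in the frame of tray between -0.03 and 0.03 m and angle between the x axis of board_grip and the x axis of tray, either way round below 0.25 rad and linear speed of board below 0.02 m/s and distance of spare_grip from where it was at the start of the episode below 0.03 m); the robot touches nothing.
It fails at once if the blue spare board is moved by more than 30 mm (distance of spare_grip from where it was at the start of the episode above 0.03 m).
It also fails if it takes over 42 s, if anything falls off the work surface, if the arm or the gripper's body presses on something with over 40 N, if the wrist force passes 120 N, or if a joint passes its speed limit or range.

ROBOT

A 7-joint arm with a two-finger parallel gripper is mounted at the origin on the work surface. World frame = base frame: x ahead of the robot, y to its left, z up, the work surface at z = 0. Lengths are in m, angles in degrees, forces in N, time in s.
With the tool pointing down it reaches from about 0.35 to 0.775 m from the base axis. Payload 3.1 kg.
Tool frame: the origin (TCP) lies on the centre line of the jaws, within the pads' length; the fingertips stand 17 mm ahead of it and the grasp point (between the pads) lies 2 mm behind it (robot.tip_reach is the distance from the TCP to the fingertips, in m); z points along the fingers, y is the line along which they close (so a half turn about z gives the same grasp; the last joint's range is limited). The gripper opens to 85 mm and grips with 20 to 120 N. Pads are 22 mm wide; open, the fingers measure 114 mm over their backs; the gripper's body (76 mm by 85 mm) begins 54 mm behind the grasp point. The pads swing forward as they close: fully open they stand 13 mm farther back than shut.
Start: joints at [66.652, 17.813, 0.802, 86.603, -0.252, 75.585, -1.558], TCP at [0.197, -0.514, 0.248] pointing down, gripper open.
Joint ranges: [-154.91, 154.91], [-16.99, 109.72], [-72.82, 74.43], [7.12, 147.25], [-82.49, 262.49], [11.32, 116.49], [-174.64, 174.64]. Speed limits (degrees/s): [159.86, 159.86, 180, 180, 180, 180, 180].

INTERFACE

Orientations are given as [roll, pitch, yaw] about the fixed x, y, z axes, in that order (R = Rz(yaw) Ry(pitch) Rx(roll)).
In Python, from station import robot, fingers, vision, workorder, recognise gives the robot as it stands. Calls block until the motion is done:
- robot.move_to(position, orientation): joint-space move of the TCP to a pose.
- robot.line_to(position, orientation=None, velocity=0.15, f_stop=None): straight line of the TCP; orientation=None keeps the orientation; velocity is the mean speed in m/s. With f_stop (N) it stops when the force on the tool has changed by that much, and returns True; else False.
- robot.move_j(angles): joint-space move.
- fingers.gripper_to(opening, force=None): opening from 0.0 (shut) to 1.0 (fully open); force is the grip in N (None keeps the last); returns when the fingers have stopped.
- robot.pause(seconds).
- robot.inverse_kinematics(position, orientation): joint angles nearest the present ones, or None.
- vision.grab_frame(name): name is "scene" or "side" or "wrist"; returns the picture (400x640x3 uint8, red, green, blue); there is no depth.
- vision.calibration(name): a dict with "mtx" (3x3 intrinsics, pixels), "extrinsics" (4x4, takes a point from world to camera coordinates); the wrist camera has in their place "T_tool_cam" (4x4, takes a point from camera to tool coordinates, whose origin is the TCP and whose axes are the flange's). Camera axes: x right, y up, looking along -z (the intrinsics and any distortion apply to the point x, -y, -z); pixel columns grow to the right and rows downward; lengths in m; the calibration is good to about 2 mm. A picture is of the moment at which its call begins: read the wrist's pose just before it. calibration takes no time and is no camera call.
A pose or a line that the arm cannot do raises robot.PlanningError and nothing moves.
- workorder.close_job(): hands the job in; it is judged then, once.
Trained networks look in the newest picture that a camera, given by its name, has taken for a name from the list of things; names that differ only in an ending like _2 or _b are one class to them, and where a whole thing is asked for, a point or a joint stands for the part that bears it (a point fixed in the world has none). Each returns a list of dicts, best first, with "p" (0 to 1); they miss things now and then, are a little off and sometimes report something else, mostly with a low value. They report only what shows in the picture. A call takes as long as a camera call.
- recognise(label, camera): "rect" ([centre column, centre row, width, height] in pixels, round what is visible of it).
Readings, each from a call of its own:
- robot.current_time_s(): time.
- robot.current_joint_positions(): joint angles.
- robot.current_dq(): joint speeds.
- robot.current_joint_torque(): joint torques, N m.
- robot.current_tool_pos(): TCP position.
- robot.current_eef_rot(): TCP orientation.
- robot.current_contact_force(): force on the tool from outside, world axes, zero at the start.
- robot.current_torque(): the same for the moment, N m.
- robot.current_finger_gap(): opening from 0.0 (shut) to 1.0 (fully open).
- robot.current_gripper_force(): force on a finger pad.
Only numpy, scipy, OpenCV 4.12 (cv2) and the standard library are available. Lean on these libraries where they do the work, as an engineer would, in place of code of your own. Each camera call takes 0.05 s, during which the arm holds its last target. There are 200 camera calls.

## Working session

There is one attempt and no reset: what is moved stays moved. The work goes in short steps, each a Python script; the robot and the scene stay as the last script left them, time stands still between calls to the robot, and variables do not carry over. Pictures are saved under pics/ and viewed, at most 10 in all, crops included, and the job is handed in when it is done.

```bash
mkdir -p pics; ls
python3 - <<'E'
from station import robot, fingers, vision, workorder, recognise
import cv2,numpy as np
ims=[]
for c in ("scene","side"):
    im=vision.grab_frame(c); cv2.imwrite(f"pics/{c}0.png",im[:,:,::-1])
    k=vision.calibration(c); print(c,{a:np.round(b,4).tolist() if not isinstance(b,(str,type(None))) else b for a,b in k.items()})
    for l in ("board_grip","board_edge","tray","spare_grip"):
        print(l,[(d['rect'],d['p']) for d in recognise(l,c)][:2])
k=vision.calibration("wrist");print({a:np.round(b,4).tolist() for a,b in k.items()})
print(robot.current_eef_rot(),robot.current_time_s())
E
```

```text
pics
scene {'mtx': [[415.2331, 0.0, 324.133], [0.0, 415.2331, 198.8093], [0.0, 0.0, 1.0]], 'extrinsics': [[0.3559, 0.9344, -0.0167, -0.1614], [-0.7537, 0.2976, 0.586, 0.3266], [0.5525, -0.1959, 0.8102, -1.3008], [0.0, 0.0, 0.0, 1.0]]}
board_grip [([204.1, 239.0, 72.2, 71.7], 0.72)]
board_edge [([205.8, 236.2, 73.2, 73.3], 0.95)]
tray [([335.8, 244.9, 89.0, 91.1], 0.73)]
spare_grip [([431.9, 183.4, 60.2, 48.0], 0.87)]
side {'mtx': [[367.1228, 0.0, 317.2686], [0.0, 367.1228, 202.7801], [0.0, 0.0, 1.0]], 'extrinsics': [[-0.9197, -0.3925, 0.0135, 0.4352], [0.3049, -0.692, 0.6543, -0.179], [-0.2475, 0.6059, 0.7561, -0.8533], [0.0, 0.0, 0.0, 1.0]]}
board_grip [([367.1, 149.4, 52.1, 33.0], 0.6)]
board_edge [([368.2, 149.2, 53.1, 32.8], 0.81)]
tray [([286.4, 199.1, 90.1, 64.2], 0.87)]
spare_grip [([260.7, 308.9, 77.0, 60.0], 0.82)]
{'mtx': [[290.949, 0.0, 316.9931], [0.0, 290.949, 195.1978], [0.0, 0.0, 1.0]], 'T_tool_cam': [[-0.0003, 0.9618, 0.2738, 0.0699], [1.0, 0.0003, -0.0001, -0.0004], [-0.0002, 0.2738, -0.9618, -0.1258], [0.0, 0.0, 0.0, 1.0]]}
[-1.79998570e+02  1.95784441e-03  2.09631092e+01] 0.5
```

View pics/scene0.png

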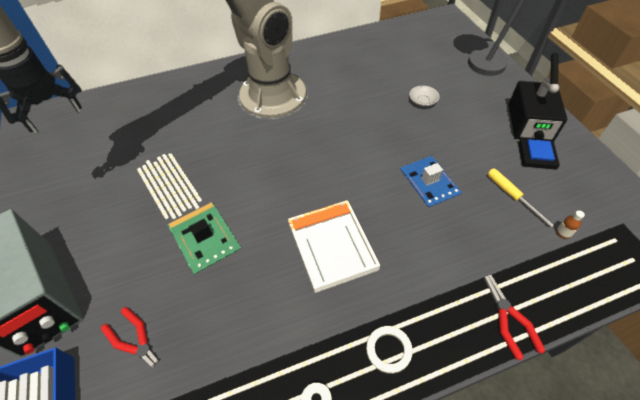

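View pics/side0.png

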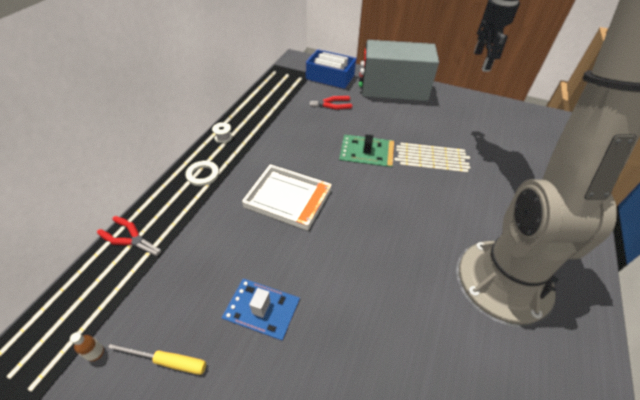

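The scene picture shows the green board at about (204,237), gold edge towards the robot, the tray at (335,245) with its lip towards the robot, and the blue spare at (432,183). The side picture agrees with this. Next I fit box silhouettes to both views.

```bash
cat > h.py <<'E'
from station import robot, fingers, vision, workorder, recognise
import cv2,numpy as np
from scipy.optimize import minimize
from scipy.spatial.transform import Rotation as R
def extr(cam,tcp=None,rpy=None):
    k=vision.calibration(cam)
    if cam!="wrist": return k["mtx"],np.array(k["extrinsics"])
    T=np.eye(4);T[:3,:3]=R.from_euler("xyz",rpy,degrees=True).as_matrix();T[:3,3]=tcp
    return k["mtx"],np.linalg.inv(T@np.array(k["T_tool_cam"]))
def proj(P,K,E):
    c=np.asarray(P)@E[:3,:3].T+E[:3,3]; c=c*[1,-1,-1]
    u=c@np.array(K).T; return u[:,:2]/u[:,2:]
def grab(cam):
    tp,ro=robot.current_tool_pos(),robot.current_eef_rot()
    im=vision.grab_frame(cam); return im,*extr(cam,tp,ro)
def mask(im,kind,rect):
    h,s,v=[a.astype(int) for a in cv2.split(cv2.cvtColor(im,cv2.COLOR_RGB2HSV))]
    if kind=="board": m=((h>60)&(h<90)&(s>90)&(v>40))|((h>12)&(h<25)&(s>110)&(v>90))
    else: m=((s<50)&(v>120))|((h<18)&(s>150)&(v>140))
    c,r,w,hh=rect; z=np.zeros(m.shape,bool); w,hh=w*.62,hh*.62
    z[max(0,int(r-hh)):int(r+hh),max(0,int(c-w)):int(c+w)]=1
    m=cv2.morphologyEx((m&z).astype(np.uint8),cv2.MORPH_CLOSE,np.ones((3,3)))
    n,l,st,_=cv2.connectedComponentsWithStats(m); i=1+st[1:,4].argmax()
    pts=np.argwhere(l==i)[:,::-1].astype(np.int32)
    o=np.zeros(m.shape,np.uint8); cv2.fillConvexPoly(o,cv2.convexHull(pts),1); return o
DIM={"board":(.16,.12,0,.005),"tray":(.19,.154,0,.024)}
def fit(kind,views,x0,step=(.015,.015,.15)):
    """views: (mask,K,E); returns x,y,yaw and overlap"""
    L,W,z0,z1=DIM[kind]
    b=np.array([[i*L/2,j*W/2,z] for i in(-1,1) for j in(-1,1) for z in(z0,z1)])
    S=4; ms=[cv2.GaussianBlur(cv2.resize(m.astype(np.float32),None,fx=S,fy=S),(5,5),0) for m,_,_ in views]
    def cost(p):
        P=b@R.from_euler("z",p[2]).as_matrix().T+[p[0],p[1],0]; c=0
        for mm,(m,K,E) in zip(ms,views):
            u=(proj(P,K,E)+.5)*S
            o=np.zeros(mm.shape,np.float32); cv2.fillConvexPoly(o,cv2.convexHull(np.round(u).astype(np.int32)),1)
            c+=np.abs(o-mm).sum()/mm.sum()
        return c/len(views)
    s=np.array([x0]+[np.array(x0)+np.eye(3)[i]*step[i] for i in range(3)])
    r=minimize(cost,x0,method="Nelder-Mead",options=dict(initial_simplex=s,xatol=1e-4,fatol=1e-4))
    s=np.array([r.x]+[r.x+np.eye(3)[i]*step[i]*-.4 for i in range(3)])
    r=minimize(cost,r.x,method="Nelder-Mead",options=dict(initial_simplex=s,xatol=1e-4,fatol=1e-4))
    return r.x,r.fun
def pix2plane(uv,K,E,z):
    d=np.linalg.inv(np.array(K))@[uv[0],uv[1],1]*[1,-1,-1]; d=E[:3,:3].T@d; o=-E[:3,:3].T@E[:3,3]
    return o+d*(z-o[2])/d[2]
E
python3 - <<'E'
from h import *
rects={"board":{"scene":(204,238,76,74),"side":(367,149,56,36)},"tray":{"scene":(335.8,245,92,92),"side":(286.4,197,92,66)}}
ims={c:cv2.imread(f"pics/{c}0.png")[:,:,::-1].copy() for c in("scene","side")}
for k in rects:
    vs={c:(mask(ims[c],k,rects[k][c]),*extr(c)) for c in ims}
    p=pix2plane(rects[k]["scene"][:2],*vs["scene"][1:],0.01)
    for yaw in (-.2,.2) : print(k,fit(k,list(vs.values()),[p[0],p[1],yaw]))
    for c in vs: print(c,fit(k,[vs[c]],[p[0],p[1],0]))
E
```

```text
board (array([ 0.43281425, -0.30469064,  0.23110834]), np.float64(0.07321210950613022))
board (array([ 0.43297574, -0.30418118,  0.22205169]), np.float64(0.07207868993282318))
scene (array([ 0.43258593, -0.30410822,  0.22333349]), np.float64(0.03151482716202736))
side (array([ 0.43298936, -0.304     ,  0.2252002 ]), np.float64(0.1139819473028183))
tray (array([ 0.57313923, -0.02590054, -0.00708816]), np.float64(0.07411149144172668))
tray (array([ 0.57341228, -0.02517857, -0.01184313]), np.float64(0.07412224262952805))
scene (array([ 0.57148777, -0.02639768, -0.00628564]), np.float64(0.05964389070868492))
side (array([ 0.57467407, -0.02626584, -0.02932559]), np.float64(0.08536921441555023))
```

```bash
cat >> h.py <<'E'
def orient(yaw,th,s):
    """tool rpy for a board at yaw, raised by th (gold edge down); tool y = s * board x"""
    B=R.from_euler("z",yaw)*R.from_euler("y",-th); M=B.as_matrix()
    z=-M[:,2]; y=s*M[:,0]; return R.from_matrix(np.c_[np.cross(y,z),y,z]).as_euler("xyz",degrees=True)
def tcp(tray,xe,ze,th,ye=0.,off=(0,0,0)):
    """block centre (plus off in the board frame) for a board edge at xe,ye,ze in the tray frame"""
    T=R.from_euler("z",tray[2]); v=np.array([.08,0,.0245])+off
    return T.apply([xe,ye,ze]+R.from_euler("y",-th).apply(v))+[tray[0],tray[1],0]
E
python3 - <<'E'
from h import *
b=[.4328,-.3044,.224]; t=[.573,-.0262,-.01]
for s in(1,-1):
    for p,o in [((b[0],b[1],.2),orient(b[2],0,s)),((b[0],b[1],.027),orient(b[2],0,s))]+[(tcp(t,xe,ze,np.radians(a)),orient(t[2],np.radians(a),s)) for xe,ze,a in[(-.05,.06,16),(-.05,.009,16),(-.08,.009,16),(-.08,.007,8),(-.08,.0065,0),(-.08,.08,0)]]:
        q=robot.inverse_kinematics(p,o); print(s,np.round(p,3),None if q is None else np.round(q,0))
robot.move_to((b[0],b[1],.2),orient(b[2],0,1 if robot.inverse_kinematics((b[0],b[1],.2),orient(b[2],0,1)) is not None else -1))
im,K,E=grab("wrist"); cv2.imwrite("pics/w1.png",im[:,:,::-1])
c=proj([[b[0],b[1],0]],K,E)[0]; m=mask(im,"board",(c[0],c[1],260,260))
print(fit("board",[(m,K,E)],b,(.008,.008,.08)), c)
ov=im[:,:,::-1].copy(); ov[cv2.morphologyEx(m,cv2.MORPH_GRADIENT,np.ones((3,3)))>0]=(0,0,255); cv2.imwrite("pics/w1o.png",ov)
print(robot.current_time_s())
E
```

```text
1 [ 0.433 -0.304  0.2  ] [ 50.  19. -21.  94.   7.  69.  40.]
1 [ 0.433 -0.304  0.027] [ 48.  30. -20. 105.  14.  47.  35.]
1 [ 0.593 -0.026  0.106] [ 28.  24. -34. 106.  22.  39. -18.]
1 [ 0.593 -0.026  0.055] [ 24.  28. -29. 109.  25.  33. -21.]
1 [ 0.563 -0.026  0.055] [ 23.  25. -28. 113.  23.  31. -20.]
1 [ 0.569 -0.026  0.042] [ 26.  31. -33. 105.  25.  43. -21.]
1 [ 0.573 -0.026  0.031] [ 27.  38. -37.  97.  27.  54. -21.]
1 [ 0.573 -0.026  0.105] [ 28.  33. -39.  93.  22.  62. -18.]
-1 [ 0.433 -0.304  0.2  ] [  31.   17.    3.   94.   -1.   68. -133.]
-1 [ 0.433 -0.304  0.027] [  28.   29.    6.  105.   -4.   46. -130.]
-1 [ 0.593 -0.026  0.106] [ -46.   34.   65.  108.  -47.   48. -140.]
-1 [ 0.593 -0.026  0.055] [ -45.   40.   64.  111.  -58.   46. -132.]
-1 [ 0.563 -0.026  0.055] [ -46.   37.   64.  116.  -56.   43. -131.]
-1 [ 0.569 -0.026  0.042] [ -43.   43.   64.  108.  -52.   54. -137.]
-1 [ 0.573 -0.026  0.031] [ -40.   49.   64.   99.  -49.   64. -140.]
-1 [ 0.573 -0.026  0.105] [ -40.   42.   64.   96.  -40.   69. -147.]
(array([ 0.4888    , -0.86973333,  1.85066667]), np.float64(1.0)) [318.14703446 174.23023392]
1.7667
```

View pics/w1o.png

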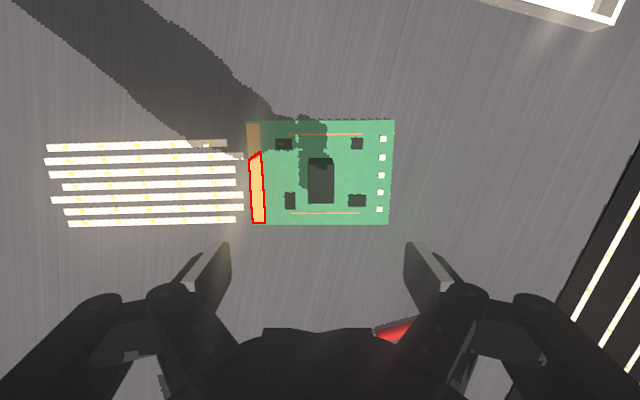

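The wrist view shows the board with its gold edge on the left. The plate corners are about (247,122), (394,120), (388,224) and (252,224), and the block is at (321,180). The mask was too strict on saturation, so I use the corners instead and then grip.

Run:
```python
from h import *
tp,ro=robot.current_tool_pos(),robot.current_eef_rot(); K,E=extr("wrist",tp,ro)
P=np.array([pix2plane(u,K,E,.005) for u in[(247,122),(394.5,120),(388.5,224),(252,224)]])
c=P.mean(0); d=(P[1]+P[2]-P[0]-P[3])/2; yaw=np.arctan2(d[1],d[0])
print(c,yaw,np.linalg.norm(d),np.linalg.norm(P[0]-P[3]))
b=np.array([.4328,-.3044,.224])
if np.hypot(*(c[:2]-b[:2]))>.012 or abs(yaw-b[2])>.1: raise SystemExit("disagree")
b=np.array([*( (c[:2]+b[:2])/2),(yaw+b[2])/2]); o=orient(b[2],0,1); np.save("b.npy",b)
robot.line_to((b[0],b[1],.09),o,.25)
print(robot.line_to((b[0],b[1],.027),o,.1,f_stop=10),robot.current_tool_pos())
fingers.gripper_to(0.,60)
print(robot.current_finger_gap(),robot.current_gripper_force())
robot.line_to((b[0],b[1],.14),o,.12)
print(robot.current_finger_gap(),robot.current_contact_force(),robot.current_time_s())
im,K,E=grab("wrist"); cv2.imwrite("pics/w2.png",im[:,:,::-1])
im=vision.grab_frame("side"); cv2.imwrite("pics/s2.png",cv2.resize(im[60:260,200:520,::-1],None,fx=2,fy=2))
```

```text
[ 0.435196   -0.30402173  0.005     ] 0.22599897802813246 0.15938124631672904 0.11685572442740584
False [ 0.43472355 -0.30458012  0.02772958]
0.29856337786094805 60.166354179382324
0.2974449914381613 [-0.31120599  0.2263621  -5.40278157] 4.8083
```

View pics/w2.png

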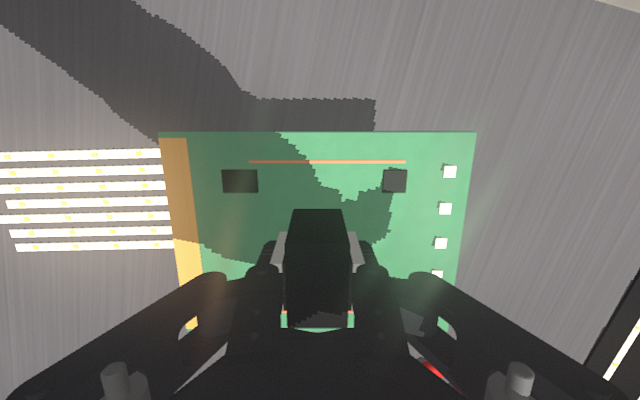

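View pics/s2.png

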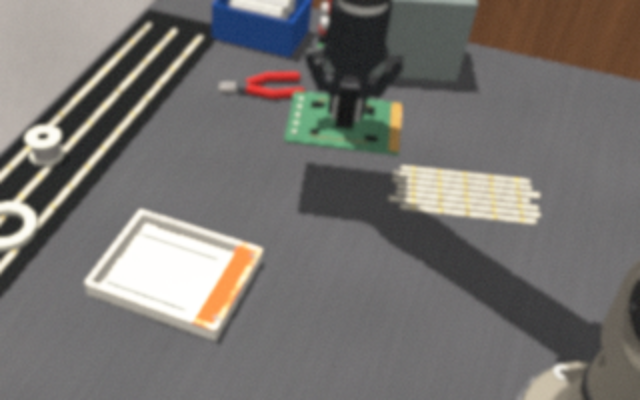

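The block sits squarely between the pads. The board is level and centred: its far edge corners are at (159,133) and (476,131). Next I carry it over, tilt it and lower the gold edge in front of the lip.

Run:
```python
from h import *
t=[.573,-.0262,-.012]; off=(0,0,.0007)
def go(xe,ze,a,v=.1,f=None):
    a=np.radians(a); return robot.line_to(tcp(t,xe,ze,a,off=off),orient(t[2],a,1),v,f_stop=f)
a=np.radians(16)
robot.move_to(tcp(t,-.05,.1,a,off=off),orient(t[2],a,1))
f0=robot.current_contact_force()
print(go(-.05,.04,16,.12)); im=vision.grab_frame("side"); cv2.imwrite("pics/s3.png",cv2.resize(im[120:270,200:400,::-1],None,fx=3.5,fy=3.5))
print(go(-.05,.011,16,.06,10),robot.current_contact_force()-f0,robot.current_tool_pos(),tcp(t,-.05,.011,a,off=off))
im=vision.grab_frame("side"); cv2.imwrite("pics/s4.png",cv2.resize(im[120:270,200:400,::-1],None,fx=3.5,fy=3.5)); print(robot.current_time_s())
```

```text
False
False [ 1.13543784  2.01808981 -0.05770565] [ 0.59292865 -0.02628448  0.05697129] [ 0.59295344 -0.02643945  0.05727478]
7.5083
```

View pics/s4.png

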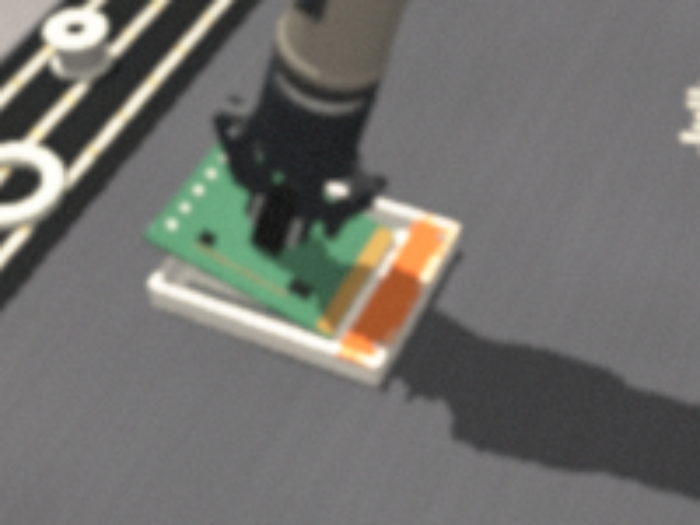

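The board is tilted, with its gold edge (from (330,328) to (385,232)) inside the tray and a white gap of about 10 mm to the orange lip. There is no contact. Now I slide it under the lip and lower it.

Run:
```python
from h import *
t=[.573,-.0262,-.012]; off=(0,0,.0007)
def go(xe,ze,a,v=.1,f=None):
    a=np.radians(a); return robot.line_to(tcp(t,xe,ze,a,off=off),orient(t[2],a,1),v,f_stop=f)
f0=robot.current_contact_force()
st=[(-.080,.011,16,.05),(-.080,.0095,16,.03)]+[(-.080,.0095-.002*(16-a)/16,a,.03) for a in(12,8,4,0)]
for s in st:
    h=go(*s,f=12); print(s,h,np.round(robot.current_contact_force()-f0,1),np.round(robot.current_tool_pos(),4))
    if s[2]==16 and s[1]<.01: robot.pause(.2)
    if h: break
im=vision.grab_frame("side"); cv2.imwrite("pics/s5.png",cv2.resize(im[120:270,200:400,::-1],None,fx=3.5,fy=3.5)); print(robot.current_time_s(),robot.current_finger_gap())
```

```text
(-0.08, 0.011, 16, 0.05) False [ 0.1  0.1 -0.7] [ 0.5634 -0.0261  0.0576]
(-0.08, 0.0095, 16, 0.03) False [ 0.1  0.5 -0.6] [ 0.5631 -0.026   0.0556]
(-0.08, 0.009, 12, 0.03) False [-0.9 -0.6 -0.2] [ 0.5666 -0.026   0.0503]
(-0.08, 0.0085, 8, 0.03) False [-0.8  1.1 -0.4] [ 0.5687 -0.0261  0.0446]
(-0.08, 0.008, 4, 0.03) False [-0.3  1.4 -0.4] [ 0.5709 -0.0261  0.0387]
(-0.08, 0.0075, 0, 0.03) False [ 0.8  0.6 -0.4] [ 0.5729 -0.0261  0.0327]
10.1917 0.2953961746607099
```

View pics/s5.png

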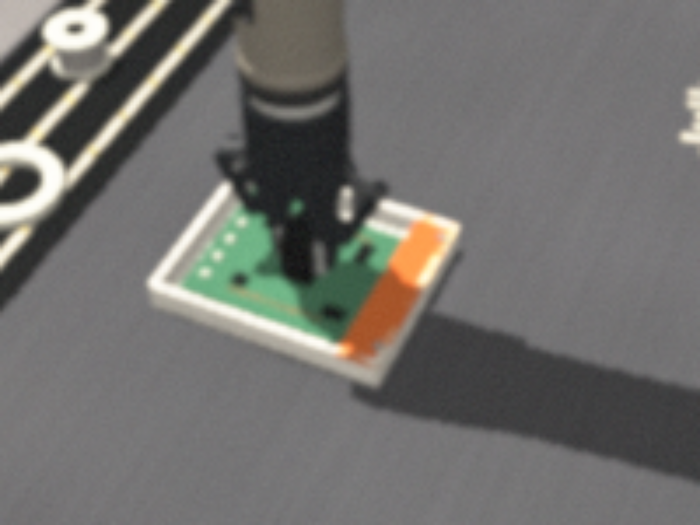

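The gold edge is now out of sight under the lip, and the board lies flat within the walls. I set it down, release it and retract.

Run:
```python
from h import *
p=robot.current_tool_pos(); o=robot.current_eef_rot()
print(robot.line_to(p-[0,0,.004],None,.02,f_stop=4),robot.current_tool_pos()-p,robot.current_contact_force())
fingers.gripper_to(.6); robot.pause(.2)
q=robot.current_tool_pos()
robot.line_to(q+[0,0,.16],None,.15)
robot.pause(.3); im,K,E=grab("wrist"); cv2.imwrite("pics/w6.png",im[:,:,::-1]); print(robot.current_finger_gap(),robot.current_time_s())
```

```text
True [ 2.85762184e-04 -2.71429972e-05 -1.28440263e-03] [ 0.03101351 -0.73926455  5.19573595]
0.6013808293550147 12.5333
```

View pics/w6.png

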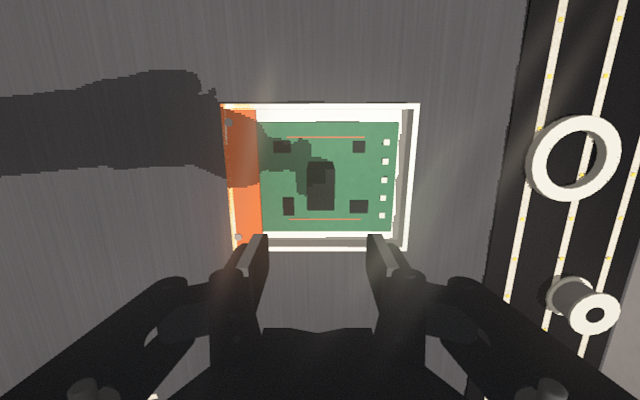

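The gripper is clear. The board lies flat, with its gold edge covered by the lip, whose edge is at column 262, and its far edge at column 398. A quick numeric check before handing in.

Run:
```python
from h import *
K,E=extr("wrist",robot.current_tool_pos(),robot.current_eef_rot())
f=lambda u,z:pix2plane(u,K,E,z)
r=(f((398,122),.009)+f((392,232),.009))/2; l=(f((257,110),.024)+f((262,235),.024))/2
y=[f((330,122),.009)[1],f((330,232),.009)[1]]; w=[f((220,104),.024)[1],f((419,104),.024)[1],f((407,250),.024)[1]]
depth=.160-(r-l)[0]; print("under lip",depth,"board y",y,"tray y",w, "yaw edge",f((398,122),.009)-f((392,232),.009))
if depth>.007: print(workorder.close_job())
```

```text
under lip 0.018203672928323228 board y [np.float64(0.03403869996937571), np.float64(-0.0866781799543855)] tray y [np.float64(0.05243923670322215), np.float64(0.050076617890815495), np.float64(-0.10235764493950651)] yaw edge [-0.00091753  0.12058074  0.        ]
the job is handed in; nothing more can be done
None
```

The green board lies flat in the tray, released, with its gold edge about 18 mm under the lip and centred to within about 1 mm by my last wrist picture; the arm stayed clear of the blue spare, and I handed the job in at about 12.5 s (no verdict was returned).

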